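Wedge the footless corner of the balance table tight

TASK

The stone balance table has lost one of its four levelling feet. Take the wooden wedge and push it, flat on the bench and thin end first, square to the edge, under that footless corner in line with the empty screw hole until it jams tight and stays gripped between bench and stone when you let go. Push firmly but do not ram it, and leave the other things on the bench alone.

Things in the scene. Friction and masses are not known exactly. Their poses are not given: they have to be found in the camera images.
- wedge_mid (a point): Centre of a loose hardwood wedge lying flat on the bench: 125 long, 36 wide, 24 mm high at the thick end and 4 mm at the thin end, flat underside, top sloping evenly (0.16 mm per mm), about 0.06 kg. The point is at mid-length and mid-width, 7 mm above the underside (mid-height there). x runs along the length towards the thin end, y across the width, z up.
- wedge_tip (a point): Middle of the lower edge of the wedge's thin end, on its underside: 62.5 mm along +x from wedge_mid and 7 mm lower. Same axes. Once the top face meets the stone a few more millimetres of travel jam it; a horizontal push of 12 to 20 N makes it hold by friction. The stone's pressure on the wedge must stay below 28 N.
- stand: Balance table: grey granite slab 260 (x) x 300 mm (y), 30 mm thick, with a white weighing balance on it, on three rubber screw feet whose black knobs (26 mm across, 13 mm high) show on top at three corners; the corner at -x, -y has only an empty screw hole. Origin on the bench (z = 0) below the slab's centre. The screw axes are at x = +-95, y = +-115 mm. z up.
- foot_gap (a point): Point on the bench (z = 0) straight below the slab's lower edge, in line with the empty hole, where the wedge goes in. Axes as the stand's: +x is the push direction, square to the edge; the slab ends 35 mm along -y. The clear gap up to the slab is 10 to 16 mm, differs each time and is not measured: the wedge meets the stone when its thin end is 37 to 75 mm inside.
- slab (a joint): Rocking angle of the slab about the line through the two feet next to the empty corner: 0 at rest, growing as the empty corner dips (0.154 m from that line). About 10 N of weight on that corner rocks it down; it does not give way upwards. The slab's top is 40 to 46 mm above the bench; the balance stands 80 mm back from the wedge's edge.
- wash_bottle_mid (a point): Bystander: translucent plastic wash bottle, 62 mm across, 168 mm high with its spout; point on its axis 65 mm above the bench.
- beaker_mid (a point): Bystander: glass beaker, 66 mm across, 85 mm high; point on its axis 40 mm above the bench.
- tip_box_mid (a point): Bystander: blue pipette-tip box, 85 x 122 mm and 58 mm high; point at its centre 28 mm above the bench.

How it is judged:
On the way, in this order (a step that is already met when the one before it is completed fails the run):
1. the thin end of the wedge is under the edge at the footless corner, resting low on the bench, pointing square in (y of wedge_tip in the frame of foot_gap between -0.025 and 0.025 m and angle between the x axis of wedge_mid and the x axis of foot_gap, either way round below 0.17 rad and x of wedge_tip in the frame of foot_gap above 0.01 m and height (world z) of wedge_tip below 0.007 m), for 0.1 s.
2. the wedge is driven in until it presses on bench and slab with more than 8 N (y of wedge_tip in the frame of foot_gap between -0.025 and 0.025 m and angle between the x axis of wedge_mid and the x axis of foot_gap, either way round below 0.17 rad and contact force between wedge and stand above 8 N), for 0.2 s.
At the end, for the whole second after the job is handed in: The wedge lies at rest and flat on the bench (tilt under 0.05 rad, tip under 4 mm), its tip more than 30 mm under the slab, within 25 mm sideways of the line of the empty hole, square to the edge within 0.17 rad, and is pinched by the slab with more than 7 N (y of wedge_tip in the frame of foot_gap between -0.025 and 0.025 m and angle between the x axis of wedge_mid and the x axis of foot_gap, either way round below 0.17 rad and contact force between wedge and stand above 7 N and x of wedge_tip in the frame of foot_gap above 0.03 m and angle between wedge_mid's own z axis and vertical below 0.05 rad and height (world z) of wedge_tip below 0.004 m and linear speed of wedge below 0.01 m/s); the robot touches nothing.
It fails at once if the wedge is rammed: it presses on the slab with more than 28 N (contact force between wedge and stand above 28 N).
It fails at once if the robot presses on the balance table itself with more than 15 N (contact force between the arm and stand above 15 N).
It fails at once if the wash bottle, beaker or tip box is shifted by more than 20 mm or tipped (distance of any of wash_bottle_mid, beaker_mid, tip_box_mid from where it was at the start of the episode above 0.02 m).
It also fails if it takes over 58 s, if anything falls off the work surface, if the arm or the gripper's body presses on something with over 40 N, if the wrist force passes 120 N, or if a joint passes its speed limit or range.

ROBOT

A 6-joint arm with a two-finger parallel gripper is mounted at the origin on the work surface. World frame = base frame: x ahead of the robot, y to its left, z up, the work surface at z = 0. Lengths are in m, angles in rad, forces in N, time in s.
With the tool pointing down it reaches from about 0.375 to 0.975 m from the base axis. Payload 3.8 kg.
Tool frame: the origin (TCP) lies midway between the tips of the shut fingers; the grasp point (between the pads) lies bot.grasp_offset behind it (bot.grasp_offset is the distance from the TCP to the grasp point, in m); z points along the fingers, y is the direction in which the jaws open and shut (so a half turn about z gives the same grasp; the last joint's range is limited). The gripper opens to 85 mm and grips with 20 to 120 N. Pads are 22 mm wide; open, the fingers measure 114 mm over their backs; the gripper's body (76 mm by 85 mm) begins 54 mm behind the grasp point. The pads swing forward as they close: fully open they stand 13 mm farther back than shut.
Start: joints at [1.291, 0.264, 1.604, -0, 1.274, -0.037], TCP at [0.162, 0.655, 0.231] pointing down, gripper open.
Joint ranges: [-2.63, 2.63], [-0.94, 2.18], [0.31, 2.57], [-1.31, 4.45], [0, 2.66], [-2.55, 2.55]. Speed limits (rad/s): [2.57, 2.57, 3.14, 3.14, 3.14, 3.14].

INTERFACE

Orientations are given as a rotation vector (axis times angle).
In Python, from workcell import read_state, viewer, job, bot gives the robot as it stands.
- The arm moves only by the shell command python3 -m crank 'ROWS' [FORCE]. ROWS is text: rows parted by semicolons, each of 7 numbers parted by spaces: the shift along the tool's x, y, z in mm, then the turn, a rotation vector about the tool's x, y, z in rad, then the closure in counts, from 0 (fully open) to 255 (shut). A call has 1 to 20 rows; each row is the pose to reach, as a shift and turn from the pose commanded when the call began, along the tool's axes at that moment; what a row does not reach only later rows make up. A row lasts 1/8 s, in which the tool goes at most 62.5 mm and 10.7 degrees, less where a joint would pass 70% of its speed; a pose out of reach is approached as far as the arm can. A call with a gripper value outside its range is refused whole. The fingers move at their own pace and stop on an object; FORCE is the grip in N (left out, the last holds). Time passes only in rows, so rows that repeat a pose let the fingers close. It gives the time, the measured TCP pose, the force and the opening at its end, in the units of the state.
- read_state(): the state, without advancing time (a new reading comes with each control period).
- viewer.read_camera(name): name is "scene" or "top" or "wrist"; returns a dict with "pixels" (480x640x3 uint8, red, green, blue), "vertical_fov" (degrees; the focal length in pixels is half the picture's height over the tangent of half this angle, whatever the lens; pixels are square), "cx", "cy" (the principal point, pixels), "k1" (the pictures are not rectified: a ray, as slopes to the right and down, at radius r is drawn at 1 + k1 r^2 times it, then the intrinsics apply), "view" (4x4, takes a point from world to camera coordinates); the wrist camera has in their place "tool_from_camera" (4x4, takes a point from camera to tool coordinates, whose origin is the TCP and whose axes are the flange's). Camera axes: x right, y up, looking along -z (the intrinsics and any distortion apply to the point x, -y, -z); pixel columns grow to the right and rows downward; lengths in m; the calibration is good to about 2 mm. A picture is of the moment at which its call begins: read the wrist's pose just before it. There is no depth.
- job.finish_job(): hands the job in, once; it reports no verdict.
The state is a dict: "time": time; "q": joint angles; "joint_vel": joint speeds; "joint_torque": joint torques, N m; "tool_pos": TCP position; "tcp_rot": TCP orientation; "wrist_force": force on the tool from outside, world axes, zero at the start; "torque": the same for the moment, N m; "width": opening from 0.0 (shut) to 1.0 (fully open).
Only numpy, scipy, OpenCV 4.12 (cv2) and the standard library are available. Lean on these libraries where they do the work, as an engineer would, in place of code of your own. Each camera call takes 0.05 s, during which the arm holds its last target.

## Working session

There is one attempt and no reset: what is moved stays moved. The work goes in short steps, Python scripts to look and compute and a shell command to move; the robot and the scene stay as the last step left them, time stands still between calls to the robot, and variables do not carry over. Pictures are saved under pics/ and viewed, and the job is handed in when it is done.

```bash
mkdir -p pics; ls; python3 - <<'E'
from workcell import read_state, viewer, job, bot
import cv2,pickle
print(read_state()); print(bot.grasp_offset)
for n in ["scene","top","wrist"]:
    c=viewer.read_camera(n)
    cv2.imwrite(f"pics/{n}0.png",c["pixels"][:,:,::-1])
    pickle.dump(c,open(f"{n}0.pkl","wb"))
    print(n,{k:v for k,v in c.items() if k!="pixels"})
E
```

```text
pics
{'time': 0.0, 'q': array([ 1.29109880e+00,  2.64765346e-01,  1.60538515e+00,  1.20118260e-05,
        1.27370331e+00, -3.69000759e-02]), 'joint_vel': array([ 0.00082529, -0.00024532,  0.00098984,  0.00107671,  0.0019035 ,
       -0.00058594]), 'joint_torque': array([ 1.50558299e-03, -5.15105009e+01, -3.67319942e+01, -1.26728987e-04,
        1.31844150e-02,  1.58759576e-05]), 'tool_pos': array([0.16207691, 0.65449249, 0.22994779]), 'tcp_rot': array([-0.38040997, -3.11810354,  0.00350415]), 'wrist_force': array([0.42752516, 0.39254989, 0.13053008]), 'torque': array([ 0.0141029 , -0.0268984 , -0.01272587]), 'width': 1.0000455502467027}
0.0187
scene {'vertical_fov': 53.17583862331306, 'cx': 316.3596264426367, 'cy': 245.8566702553296, 'k1': 0.015983355756072785, 'view': array([[-0.52461987,  0.85133514, -0.00157012,  0.29649327],
       [-0.4690606 , -0.28751   ,  0.83505698,  0.20213767],
       [ 0.71046192,  0.43882397,  0.55016123, -1.30754335],
       [ 0.        ,  0.        ,  0.        ,  1.        ]])}
top {'vertical_fov': 48.90582036099414, 'cx': 319.33113370251425, 'cy': 231.44978814745005, 'k1': -0.02307709553258782, 'view': array([[-0.02793386, -0.9990069 , -0.03471179,  0.00970056],
       [ 0.98518682, -0.03339183,  0.168202  , -0.54240387],
       [-0.16919405, -0.02949906,  0.9851412 , -1.19754929],
       [ 0.        ,  0.        ,  0.        ,  1.        ]])}
wrist {'vertical_fov': 61.202669962852234, 'cx': 312.4133207183094, 'cy': 240.95948901069437, 'k1': -0.07487865429896114, 'tool_from_camera': array([[ 4.36094897e-05,  9.62914173e-01,  2.69807882e-01,
         6.69890553e-02],
       [ 9.99999940e-01, -1.34468704e-04,  3.18272147e-04,
        -2.23427410e-04],
       [ 3.42749478e-04,  2.69807852e-01, -9.62914122e-01,
        -1.42646393e-01],
       [ 0.00000000e+00,  0.00000000e+00,  0.00000000e+00,
         1.00000000e+00]])}
```

View pics/top0.png

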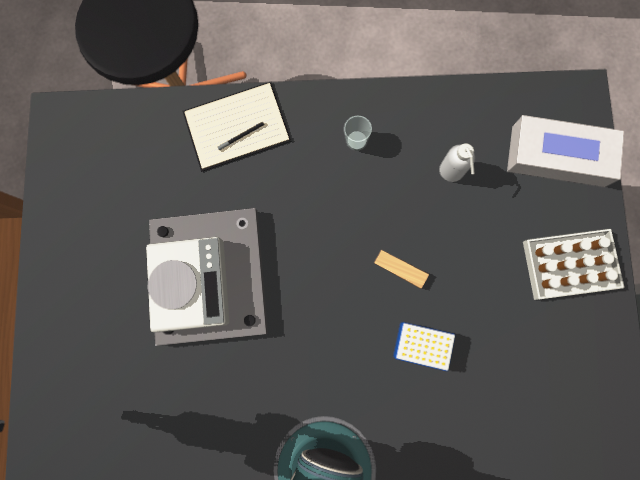

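View pics/scene0.png

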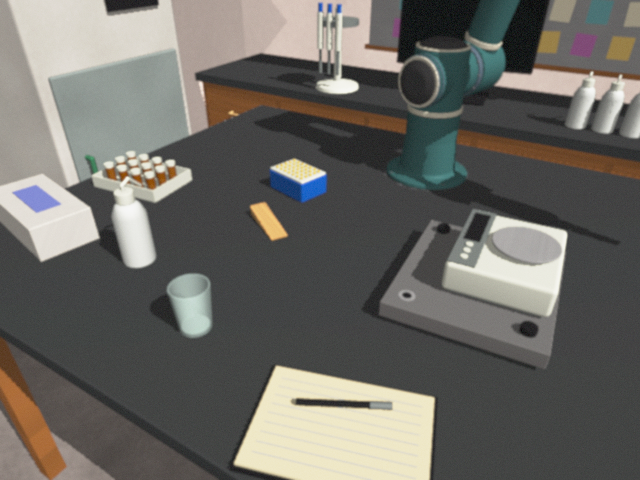

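View pics/wrist0.png

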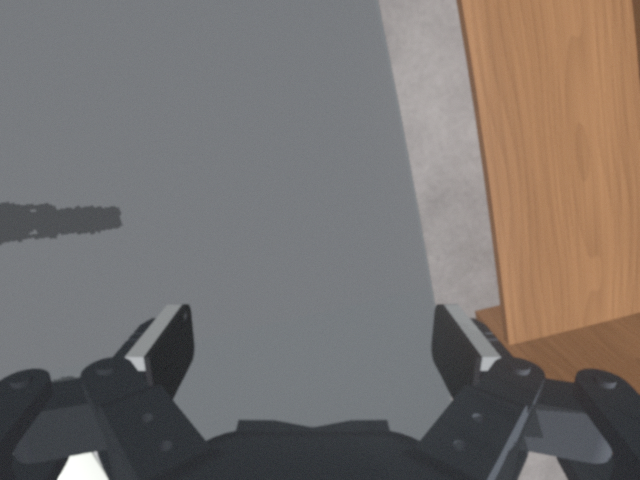

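```bash
cat > h.py <<'E'
import numpy as np, cv2, pickle
from scipy.spatial.transform import Rotation as R
def K(c):
    f=240/np.tan(np.radians(c["vertical_fov"]/2)); return np.array([[f,0,c["cx"]],[0,f,c["cy"]],[0,0,1]])
def D(c): return np.array([c["k1"],0,0,0.])
def cam2world(c,st=None):
    if "view" in c: return np.linalg.inv(c["view"])
    T=np.eye(4);T[:3,:3]=R.from_rotvec(st["tcp_rot"]).as_matrix();T[:3,3]=st["tool_pos"]
    return T@c["tool_from_camera"]
def px2w(c,uv,z,st=None):
    T=cam2world(c,st); uv=np.atleast_2d(np.array(uv,float))
    n=cv2.undistortPoints(uv[:,None,:],K(c),D(c))[:,0]
    d=np.c_[n[:,0],-n[:,1],-np.ones(len(n))]@T[:3,:3].T
    o=T[:3,3]; return o+d*((z-o[2])/d[:,2])[:,None]
def w2px(c,P,st=None):
    V=np.linalg.inv(cam2world(c,st)); p=np.atleast_2d(P)@V[:3,:3].T+V[:3,3]
    p=p*[1,-1,-1]
    return cv2.projectPoints(p[:,None,:],np.zeros(3),np.zeros(3),K(c),D(c))[0][:,0]
def crop(c,x0,y0,w,h,s,fn):
    im=c["pixels"][y0:y0+h,x0:x0+w,::-1]
    im=cv2.resize(im,None,fx=s,fy=s,interpolation=cv2.INTER_CUBIC)
    cv2.imwrite(fn,im)
E
python3 - <<'E'
from h import *
t=pickle.load(open("top0.pkl","rb"));s=pickle.load(open("scene0.pkl","rb"))
crop(t,360,230,100,75,8,"pics/c1.png")
crop(t,140,200,140,105,5,"pics/c2a.png"); crop(t,140,250,140,105,5,"pics/c2b.png")
crop(s,230,180,100,75,8,"pics/c3.png")
print(px2w(t,[[380,255],[429,281],[242,223],[163,231],[250,321],[425,345],[357,140],[455,165]],0.02))
E
```

```text
[[ 0.485206   -0.14907181  0.02      ]
 [ 0.4198701  -0.26120014  0.02      ]
 [ 0.57409055  0.1808367   0.02      ]
 [ 0.56095948  0.37475445  0.02      ]
 [ 0.33887852  0.162764    0.02      ]
 [ 0.27264841 -0.24296133  0.02      ]
 [ 0.77336016 -0.10595879  0.02      ]
 [ 0.70023684 -0.34215441  0.02      ]]
```

View pics/c1.png

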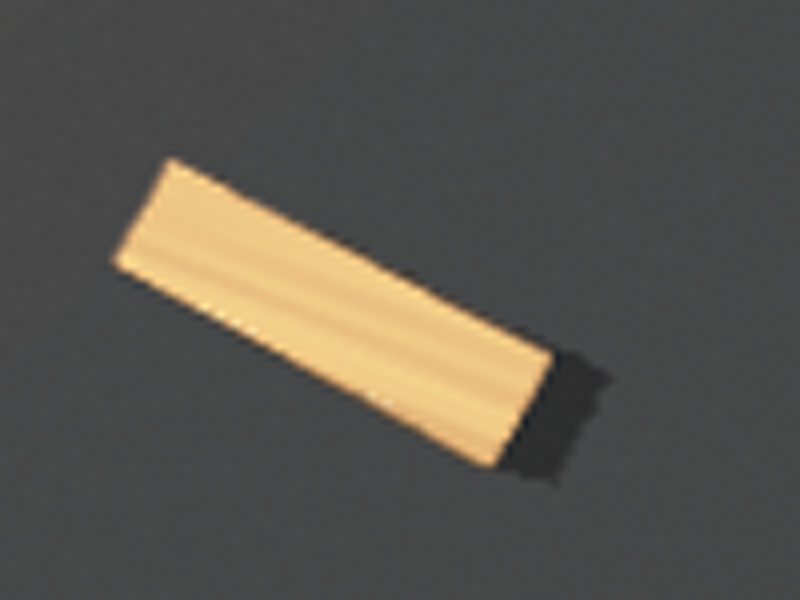

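View pics/c2a.png

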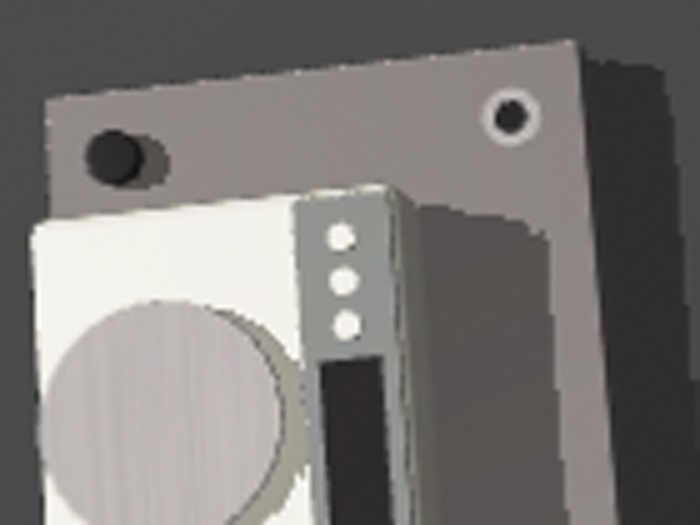

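View pics/c2b.png

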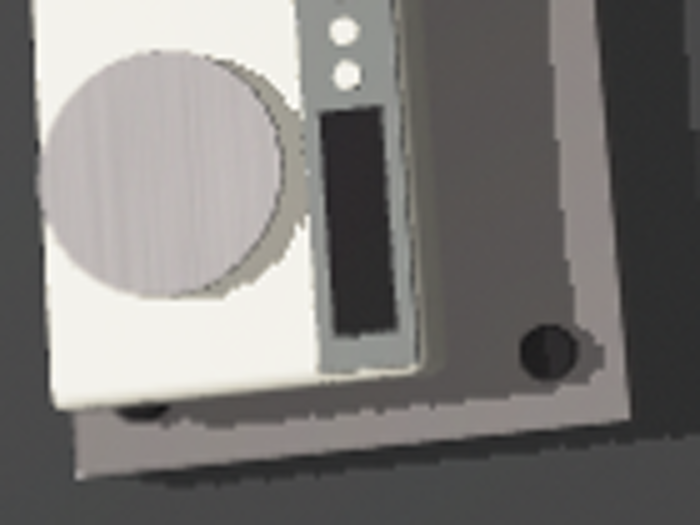

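View pics/c3.png

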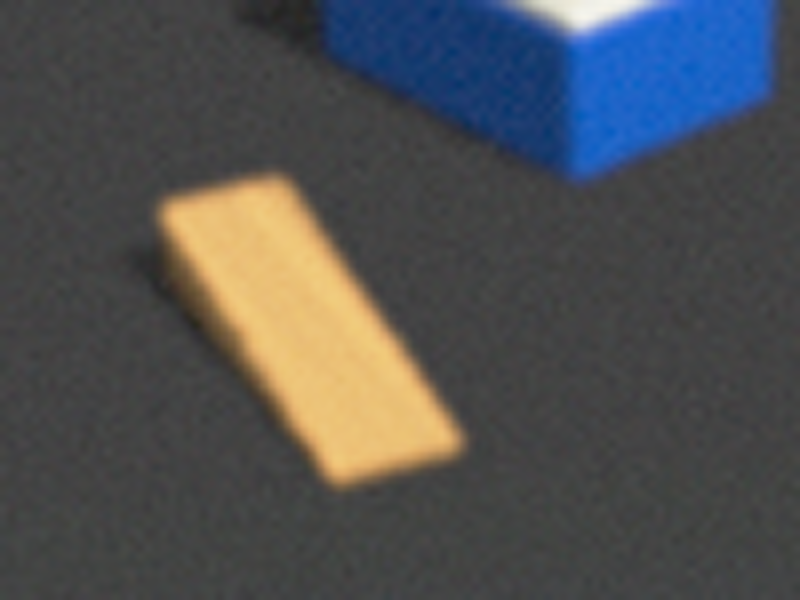

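```bash
cat > fit.py <<'E'
from h import *
from scipy.optimize import least_squares
t=pickle.load(open("top0.pkl","rb"));s=pickle.load(open("scene0.pkl","rb"))
def fit(c,local,uv,p0,st=None):
    local=np.array(local);uv=np.array(uv)
    def w(p): 
        a=p[2]; return np.c_[p[0]+np.cos(a)*local[:,0]-np.sin(a)*local[:,1],p[1]+np.sin(a)*local[:,0]+np.cos(a)*local[:,1],local[:,2]]
    r=least_squares(lambda p:(w2px(c,w(p),st)-uv).ravel(),p0)
    return r.x,r.fun.reshape(-1,2)
if __name__=="__main__":
    h=.043
    L=[[-.13,-.15,h],[-.13,.15,h],[.13,-.15,h],[.13,.15,h],[-.095,-.115,h],[.095,-.115,h+.013],[-.095,.115,h+.013]]
    U=np.array([[255,208],[266,333.6],[149,220],[155.2,345.6],[242.2,223.4],[162.8,231.4],[249.6,320.4]])-.4
    p,e=fit(t,L,U,[.45,.27,1.6]);print(p,e.round(1).tolist())
    a=p[2];x=np.array([np.cos(a),np.sin(a)]);y=np.array([-x[1],x[0]])
    print("gap",p[:2]-.13*x-.115*y,"edge corner",p[:2]-.13*x-.15*y)
    L=[[.0625,-.018,.004],[.0625,.018,.004],[-.0625,-.018,.024],[-.0625,.018,.024]]
    U=np.array([[381.25,249.6],[374.4,262.75],[429.1,274],[421.9,288.4]])-.4
    p,e=fit(t,L,U,[.45,-.2,1.]);print("wedge",p,e.round(1).tolist())
    U=np.array([[230+465/8,180+440/8],[230+338/8,180+490/8],[230+292/8,180+178/8],[230+158/8,180+205/8]])-.4
    L2=[L[0],L[1],L[2],L[3]]
    L2=[L[1],L[0],L[3],L[2]]
    p2,e=fit(s,L2,U,p);print("wedge scene",p2,e.round(1).tolist())
    # stand from scene
E
python3 fit.py
```

```text
[0.44786193 0.26269932 1.64835779] [[0.6, -0.6], [0.7, 0.7], [-0.4, -0.6], [-0.0, 0.5], [0.1, -0.1], [-0.9, -0.3], [-0.2, 0.2]]
gap [0.57258908 0.14200078] edge corner [0.60748386 0.14471271]
wedge [ 0.45293166 -0.19780977  1.02732331] [[0.2, 0.2], [-0.1, 0.0], [-0.1, 0.4], [-0.0, -0.6]]
wedge scene [ 0.4528766  -0.19409029  1.02188786] [[-0.3, 0.7], [0.1, -1.5], [-0.9, 0.5], [1.1, 0.6]]
```

```bash
cat > plan.py <<'E'
from h import *
from workcell import read_state, bot
def row(target,yawx,st=None,ref=None):
    """target TCP world, yawx = world yaw of tool x (tool down)"""
    st=st or read_state()
    R0=R.from_rotvec(st["tcp_rot"]).as_matrix()
    x=np.array([np.cos(yawx),np.sin(yawx),0]);z=np.array([0,0,-1.]);y=np.cross(z,x)
    R1=np.c_[x,y,z]
    return (R0.T@(np.array(target)-st["tool_pos"])*1000).round(1), R.from_matrix(R0.T@R1).as_rotvec().round(4)
E
python3 - <<'E'
from plan import *
st=read_state();M=R.from_rotvec(st["tcp_rot"]).as_matrix();print(M.round(3), "yawx",np.arctan2(M[1,0],M[0,0]))
w=np.array([.453,-.196]);a=1.025;d=np.array([np.cos(a),np.sin(a)])
g=w-d*.042   # grasp point: 20mm from thick end
print("grasp",g)
for yx in (a,a+np.pi):
  print(yx,row([g[0],g[1],.1],yx,st))
print(row([.5,.25,.25],1.3,st))
E
```

```text
[[-0.971  0.24  -0.   ]
 [ 0.24   0.971 -0.002]
 [ 0.    -0.002 -1.   ]] yawx 2.8988094618922418
grasp [ 0.43119785 -0.231898  ]
1.025 (array([-474.3, -795.7,  131.6]), array([-1.2000e-03,  1.6000e-03,  1.8738e+00]))
4.1665926535897935 (array([-474.3, -795.7,  131.6]), array([-1.4000e-03, -1.1000e-03, -1.2678e+00]))
(array([-425.2, -311.6,  -19.2]), array([-1.4000e-03,  1.3000e-03,  1.5988e+00]))
```

```bash
python3 -m crank '-425 -312 -20 0 0 1.2 0;-425 -312 -20 0 0 1.2 0;-425 -312 -20 0 0 1.2 0;-425 -312 -20 0 0 1.2 0;-425 -312 -20 0 0 1.2 0;-425 -312 -20 0 0 1.2 0;-425 -312 -20 0 0 1.2 0;-425 -312 -20 0 0 1.2 0;-425 -312 -20 0 0 1.2 0;-474 -796 80 0 0 1.874 0;-474 -796 80 0 0 1.874 0;-474 -796 80 0 0 1.874 0;-474 -796 80 0 0 1.874 0;-474 -796 80 0 0 1.874 0;-474 -796 80 0 0 1.874 0;-474 -796 80 0 0 1.874 0;-474 -796 80 0 0 1.874 0;-474 -796 80 0 0 1.874 0;-474 -796 80 0 0 1.874 0'
python3 - <<'E'
from h import *
from workcell import *
st=read_state();c=viewer.read_camera("wrist")
pickle.dump((c,st),open("w1.pkl","wb"));cv2.imwrite("pics/w1.png",c["pixels"][:,:,::-1]);print(st["time"],st["tool_pos"],st["tcp_rot"],st["q"],st["wrist_force"])
E
```

```text
time: 2.52
tool_pos: [0.4307, -0.2312, 0.151]
tcp_rot: [-2.738, -1.538, 0.0]
wrist_force: [-0.2, -0.3, -0.0]
width: 0.996
2.525 [ 0.43066072 -0.231164    0.15097798] [-2.73805177e+00 -1.53791020e+00  1.33021875e-04] [-5.43958119e-01 -2.31569246e-02  2.07851208e+00  5.81774684e-04
  1.08731955e+00  3.03410471e-03] [-0.19466164 -0.25426877 -0.01882957]
```

View pics/w1.png

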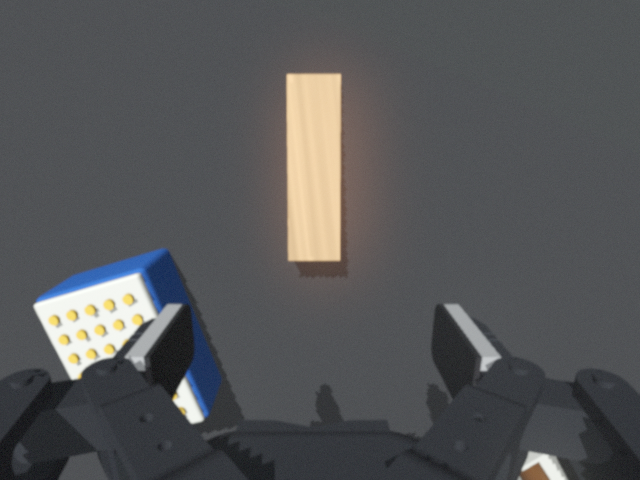

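```bash
python3 - <<'E'
from h import *
from fit import fit
from plan import row
c,st=pickle.load(open("w1.pkl","rb"));t=pickle.load(open("top0.pkl","rb"))
L=[[.0625,.018,.004],[.0625,-.018,.004],[-.0625,.018,.024],[-.0625,-.018,.024]]
p,e=fit(c,L,[[287,73],[341,73],[288,261],[341,261]],[.45,-.2,1.02],st);print(p,e.round(1).tolist())
# tip box top corners from wrist and top
print(px2w(c,[[168,249],[36,303],[207,422]],[.03],st))
print("box",px2w(t,[[403,324],[455,331],[448,369],[397,360]],.058))
a=p[2];d=np.array([np.cos(a),np.sin(a)]);n=np.array([-d[1],d[0]])
for P in px2w(t,[[403,324],[455,331],[448,369],[397,360]],.058): print((P[:2]-p[:2])@d,(P[:2]-p[:2])@n)
for off in (.040,.045):
  g=p[:2]-d*off; print(g,row([g[0],g[1],.001],a,st),row([g[0],g[1],.06],a,st))
E
```

```text
[ 0.45447349 -0.19691502  1.02648198] [[0.3, 0.9], [-0.2, 0.8], [0.7, -0.9], [-0.8, -1.0]]
[[ 0.34149793 -0.18979615  0.03      ]
 [ 0.23081001 -0.17110373  0.03      ]
 [ 0.28073751 -0.31976174  0.03      ]]
box [[ 0.32224176 -0.19028943  0.058     ]
 [ 0.30331906 -0.30582918  0.058     ]
 [ 0.22074909 -0.28468856  0.058     ]
 [ 0.24339089 -0.17274298  0.058     ]]
-0.06280569702339615 0.11655287740805502
-0.17144670655554728 0.07291078558572041
-0.19611862231729296 0.1544952265419381
-0.08862648916384354 0.19309453602632135
[ 0.43376023 -0.23113433] (array([  1.6,   2.8, 150. ]), array([-0.0011, -0.0005, -0.0029])) (array([ 1.6,  2.7, 91. ]), array([-0.0011, -0.0005, -0.0029]))
[ 0.43117107 -0.23541174] (array([ -3.4,   2.8, 150. ]), array([-0.0011, -0.0005, -0.0029])) (array([-3.4,  2.7, 91. ]), array([-0.0011, -0.0005, -0.0029]))
```

```bash
python3 -m crank '-1 2.8 90 0 0 0 0;-1 2.8 90 0 0 0 0;-1 2.8 120 0 0 0 0;-1 2.8 140 0 0 0 0;-1 2.8 149 0 0 0 0;-1 2.8 149 0 0 0 0;-1 2.8 149 0 0 0 0;-1 2.8 149 0 0 0 140;-1 2.8 149 0 0 0 200;-1 2.8 149 0 0 0 230;-1 2.8 149 0 0 0 230;-1 2.8 149 0 0 0 230' 40
python3 - <<'E'
from h import *
from workcell import *
st=read_state();c=viewer.read_camera("wrist")
pickle.dump((c,st),open("w2.pkl","wb"));cv2.imwrite("pics/w2.png",c["pixels"][:,:,::-1]);print(st["time"],st["tool_pos"],st["width"],st["wrist_force"])
E
```

```text
time: 4.08
tool_pos: [0.4334, -0.2342, 0.0029]
tcp_rot: [2.737, 1.54, 0.001]
wrist_force: [-1.6, -0.2, 5.5]
width: 0.414
4.075 [ 0.4333952  -0.23418619  0.00291907] 0.4141427118611625 [-1.59316897 -0.20691954  5.51672718]
```

View pics/w2.png

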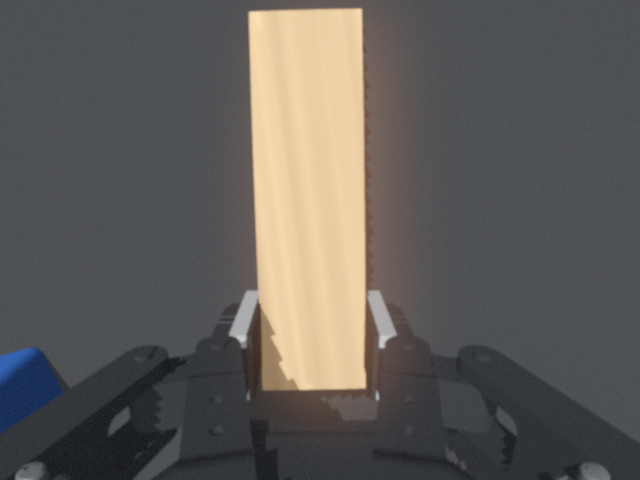

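```bash
python3 - <<'E'
from h import *
from fit import fit
from plan import row
c,st=pickle.load(open("w2.pkl","rb"))
L=[[.0625,.018,.004],[.0625,-.018,.004],[-.0625,.018,.024],[-.0625,-.018,.024]]
p,e=fit(c,L,[[249,11],[362,9],[262,389],[365,388]],[.45,-.2,1.02],st);print(p,e.round(1).tolist())
M=R.from_rotvec(st["tcp_rot"]).as_matrix()
yawx=np.arctan2(M[1,0],M[0,0]);print("yawx",yawx)
print("mid in tool",M.T@(np.r_[p[:2],.007]-st["tool_pos"]))
off=(M.T@(np.r_[p[:2],.007]-st["tool_pos"]))
# target: wedge tip 40 mm before the edge, yaw 1.648
a=1.648;d=np.array([np.cos(a),np.sin(a)]);gap=np.array([.5726,.142])
yx=a+yawx-p[2]
n=np.array([-d[1],d[0]])
def tcp(tipx,z):
    mid=gap+d*(tipx-.0625)
    x=np.array([np.cos(yx),np.sin(yx)]); y=np.array([x[1],-x[0]])
    t=mid-off[0]*x-off[1]*y; return [*t,z]
print(tcp(-.04,.033),row(tcp(-.04,.033),yx,st),row(tcp(-.04,.004),yx,st))
E
```

```text
[ 0.45599779 -0.19761895  1.04476307] [[0.3, 0.1], [-0.2, -0.4], [0.1, 0.6], [-0.3, -0.3]]
yawx 1.0247775827757388
mid in tool [ 0.04298709  0.00033176 -0.00408588]
[np.float64(0.5826326051530742), np.float64(-0.0031303907157414655), 0.033] (array([275. ,   7.6, -30.1]), array([ 1.000e-03,  5.000e-04, -6.032e-01])) (array([275. ,   7.6,  -1.1]), array([ 1.000e-03,  5.000e-04, -6.032e-01]))
```

```bash
python3 -m crank '0 0 -30 0 0 0 230;0 0 -30 0 0 0 230;60 2 -30 0 0 -0.15 230;120 3 -30 0 0 -0.3 230;180 5 -30 0 0 -0.45 230;240 7 -30 0 0 -0.6 230;275 7.6 -30 0 0 -0.603 230;275 7.6 -30 0 0 -0.603 230;275 7.6 -30 0 0 -0.603 230'
python3 - <<'E'
from h import *
from workcell import *
st=read_state()
print(st["time"],st["tool_pos"],st["width"],st["wrist_force"])
for n in ("wrist","top","scene"):
    c=viewer.read_camera(n)
    pickle.dump((c,st),open(n+"3.pkl","wb"));cv2.imwrite(f"pics/{n}3.png",c["pixels"][:,:,::-1])
E
```

```text
time: 5.25
tool_pos: [0.5808, -0.0028, 0.031]
tcp_rot: [-2.156, -2.283, 0.003]
wrist_force: [-0.3, -0.5, -0.4]
width: 0.415
5.25 [ 0.58079903 -0.00280819  0.03095475] 0.41459777253441626 [-0.30278663 -0.49325085 -0.40961978]
```

View pics/wrist3.png

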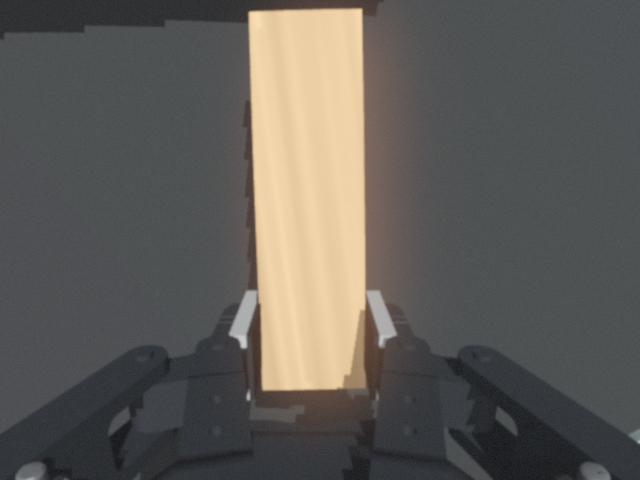

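View pics/scene3.png

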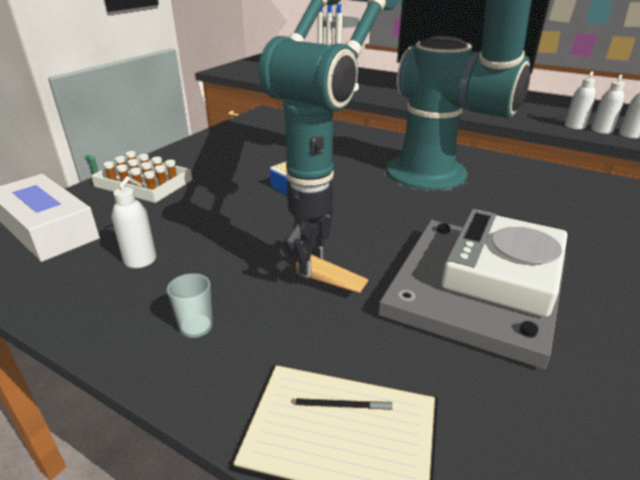

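View pics/top3.png

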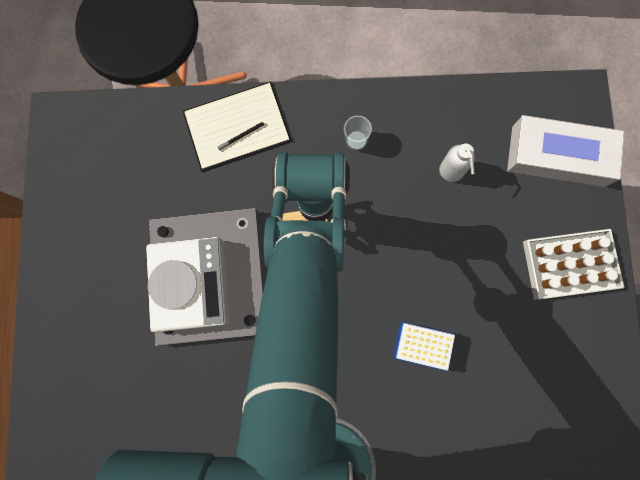

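```bash
python3 -m crank '0 0 20 0 0 0 230;0 0 26 0 0 0 230;0 0 28 0 0 0 230;0 0 28 0 0 0 230;0 0 28 0 0 0 230'
```

```text
time: 6.02
tool_pos: [0.5827, -0.0027, 0.0046]
tcp_rot: [2.157, 2.283, 0.001]
wrist_force: [0.0, 0.2, 0.1]
width: 0.413
```

```bash
python3 -m crank '0 0 1 0 0 0 230;0 0 1 0 0 0 230;0 0 1 0 0 0 230'
```

```text
time: 6.4
tool_pos: [0.5822, -0.0026, 0.0034]
tcp_rot: [2.157, 2.284, 0.0]
wrist_force: [-0.3, 0.2, 0.4]
width: 0.411
```

```bash
python3 -m crank '10 0 0.5 0 0 0 230;20 -0.4 0.5 0 0 0 230;30 -0.6 0.5 0 0 0 230;40 -0.8 0.5 0 0 0 230;50 -1 0.5 0 0 0 230;60 -1.2 0.5 0 0 0 230;65 -1.3 0.5 0 0 0 230;65 -1.3 0.5 0 0 0 230;65 -1.3 0.5 0 0 0 230'
python3 - <<'E'
from h import *
from workcell import *
st=read_state()
print(st["time"],st["tool_pos"],st["width"],st["wrist_force"])
for n in ("wrist","scene"):
    c=viewer.read_camera(n)
    pickle.dump((c,st),open(n+"4.pkl","wb"));cv2.imwrite(f"pics/{n}4.png",c["pixels"][:,:,::-1])
    if n=="scene": crop(c,270,210,160,120,5,"pics/scene4c.png")
E
```

```text
time: 7.52
tool_pos: [0.5774, 0.0626, 0.003]
tcp_rot: [-2.158, -2.283, -0.001]
wrist_force: [0.2, 2.5, 2.8]
width: 0.414
7.525 [0.57735147 0.06256895 0.00296362] 0.4136563102898434 [0.16925304 2.53180743 2.77080635]
```

View pics/wrist4.png

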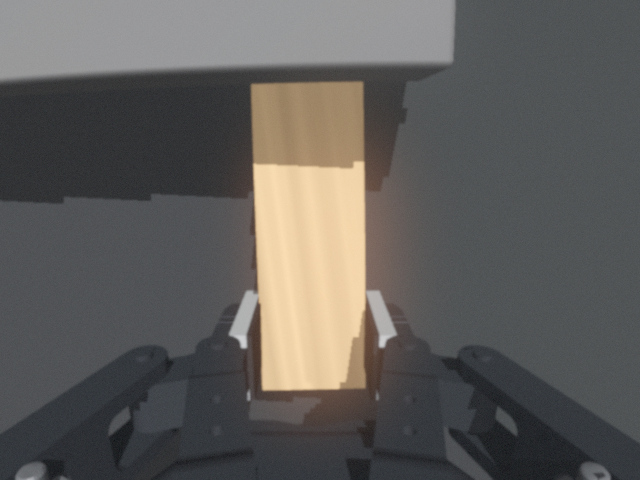

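View pics/scene4c.png

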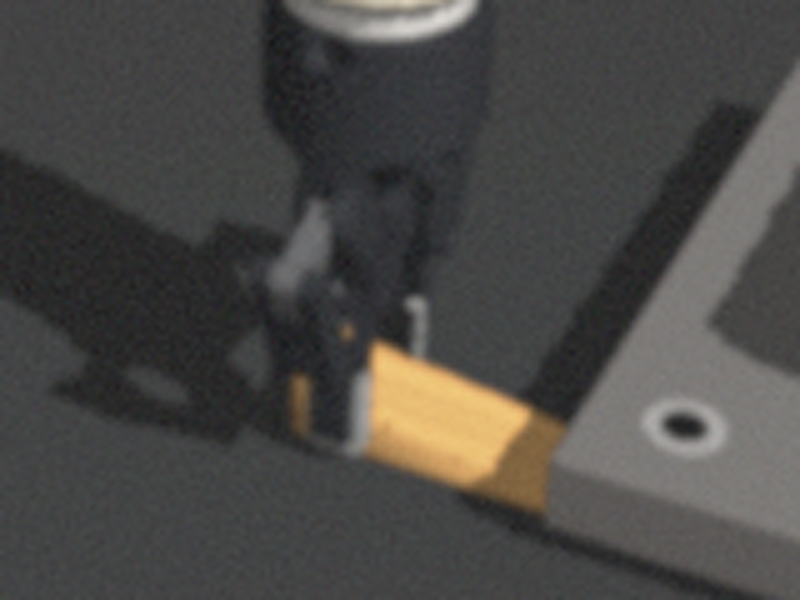

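```bash
python3 - <<'E'
from h import *
c,st=pickle.load(open("wrist4.pkl","rb"))
crop(c,0,0,480,120,1.66,"pics/w4c.png")
im=c["pixels"][0:130,0:480].mean(2)
for x in (20,80,140,200,240,380,420,440): print(x,[int(v) for v in im[40:110:4,x]])
E
```

```text
20 [154, 153, 150, 152, 153, 153, 152, 152, 152, 142, 93, 61, 57, 55, 54, 49, 52, 53]
80 [154, 154, 154, 152, 153, 155, 154, 154, 139, 89, 60, 59, 59, 54, 57, 54, 48, 52]
140 [154, 154, 154, 152, 155, 154, 154, 146, 97, 60, 57, 54, 53, 51, 54, 51, 50, 53]
200 [152, 152, 151, 154, 155, 155, 152, 115, 72, 52, 55, 54, 51, 53, 53, 53, 50, 50]
240 [155, 155, 156, 154, 155, 154, 144, 95, 69, 62, 61, 53, 58, 55, 55, 57, 57, 57]
380 [154, 153, 155, 154, 153, 148, 110, 75, 67, 69, 64, 60, 59, 60, 63, 59, 63, 56]
420 [153, 153, 153, 151, 152, 147, 107, 72, 68, 66, 78, 84, 86, 86, 86, 85, 85, 84]
440 [152, 152, 153, 151, 151, 146, 104, 70, 83, 85, 87, 84, 85, 87, 84, 84, 82, 84]
```

View pics/w4c.png

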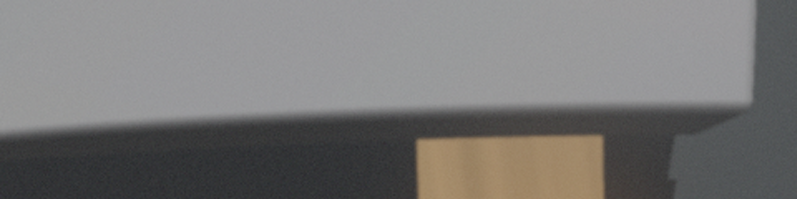

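```bash
python3 - <<'E'
from h import *
from fit import fit
c,st=pickle.load(open("wrist4.pkl","rb"))
P=px2w(c,[[20,79],[80,75],[140,72],[200,68],[240,66.5],[380,64],[440,63.5],[453,63]],.043,st);print(P.round(4))
v=P[0]-P[6];print("edge dir yaw (stand y)",np.arctan2(v[1],v[0])-np.pi/2)
L=[[-.0625,.018,.024],[-.0625,-.018,.024],[-.0265,.018,.01824],[-.0265,-.018,.01824]]
p,e=fit(c,L[:2],[[262,389],[365,389]],[.57,.1,1.648],st);print(p,e.round(1).tolist())
a=p[2];tip=p[:2]+.0625*np.array([np.cos(a),np.sin(a)]);print("tip",tip)
s=1.648;d=np.array([np.cos(s),np.sin(s)]);n=np.array([-d[1],d[0]])
corner=P[-1][:2]; gap=corner+.035*n
for g in (gap,np.array([.5726,.142])): print("gap",g,"tip in gap",(tip-g)@d,(tip-g)@n)
E
```

```text
[[0.5012 0.1391 0.043 ]
 [0.5171 0.1402 0.043 ]
 [0.5323 0.1413 0.043 ]
 [0.547  0.1427 0.043 ]
 [0.5566 0.1435 0.043 ]
 [0.5898 0.1459 0.043 ]
 [0.6042 0.1471 0.043 ]
 [0.6073 0.1474 0.043 ]]
edge dir yaw (stand y) -4.635009417443262
[0.57650832 0.10465244 1.62650865] [[0.2, -0.0], [-0.2, -0.0]]
tip [0.5730281  0.16705547]
gap [0.57242247 0.14472805] tip in gap 0.022214199504797468 -0.002325874200056584
gap [0.5726 0.142 ] tip in gap 0.02494781524464599 -0.0023592817722751774
```

```bash
python3 -m crank '0 0 0 0 0 0 150;0 0 0 0 0 0 60;0 0 0 0 0 0 60;-15 0 -4 0 0 0 60;-35 0 -4 0 0 0 60;-60 0 -4 0 0 0 60;-70 0 -4 0 0 0 120;-70 0 -4 0 0 0 225;-70 0 -4 0 0 0 225;-70 0 -4 0 0 0 225;-70 0 -4 0 0 0 225'
python3 - <<'E'
from h import *
from workcell import *
st=read_state()
print(st["time"],st["tool_pos"],st["width"],st["wrist_force"])
for n in ("wrist",):
    c=viewer.read_camera(n)
    pickle.dump((c,st),open(n+"5.pkl","wb"));cv2.imwrite(f"pics/{n}5.png",c["pixels"][:,:,::-1])
E
```

```text
time: 9.0
tool_pos: [0.5811, -0.0072, 0.0068]
tcp_rot: [-2.156, -2.285, 0.0]
wrist_force: [0.9, -0.1, -0.0]
width: 0.119
9.0 [ 0.58112806 -0.00715568  0.00675701] 0.11933683441428317 [ 0.89084613 -0.13626935 -0.01124952]
```

View pics/wrist5.png

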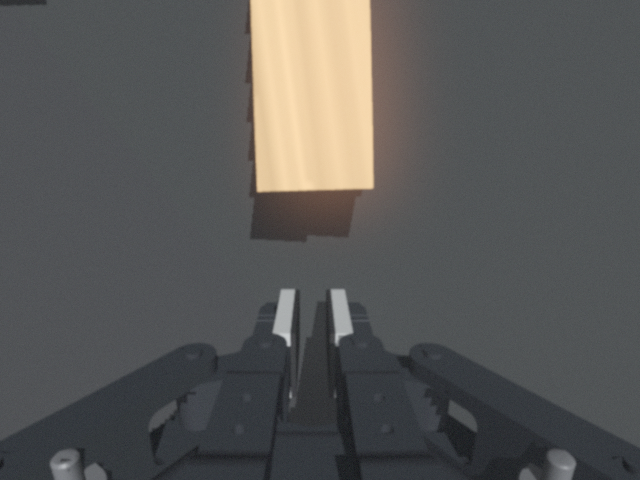

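```bash
cat > wp.py <<'E'
from h import *
from fit import fit
import sys
def wedge(c,st,uv):
    L=[[-.0625,.018,.024],[-.0625,-.018,.024]]
    p,e=fit(c,L,uv,[.57,.1,1.648],st)
    a=p[2];u=np.array([np.cos(a),np.sin(a)]);tip=p[:2]+.0625*u;back=p[:2]-.0625*u
    s=1.648;d=np.array([np.cos(s),np.sin(s)]);n=np.array([-d[1],d[0]]);g=np.array([.5725,.1433])
    M=R.from_rotvec(st["tcp_rot"]).as_matrix()
    print("yaw err",a-s,"tip in gap",(tip-g)@d,(tip-g)@n,"err",e.round(1).tolist())
    print("back in tool mm",(M.T@(np.r_[back,.02]-st["tool_pos"])*1000).round(1),"tool yaw err",np.arctan2(M[1,0],M[0,0])-s)
E
python3 - <<'E'
from wp import *
c,st=pickle.load(open("wrist5.pkl","rb"))
wedge(c,st,[[257,192],[374,188]])
E
```

```text
yaw err 0.015092582534454113 tip in gap 0.02318808348516302 0.0018930925531183626 err [[0.6, -0.0], [-0.6, -0.0]]
back in tool mm [ 48.9   2.  -13.2] tool yaw err -0.019383475507740222
```

```bash
python3 -m crank '15 2 0 0 0 -0.02 225;30 2 0 0 0 -0.02 225;36 2 0 0 0 -0.02 225;40 2 0 0 0 -0.02 225;44 2 0 0 0 -0.02 225;48 2 0 0 0 -0.02 225;48 2 0 0 0 -0.02 225;48 2 0 0 0 -0.02 225'
python3 - <<'E'
from h import *
from workcell import *
st=read_state()
print(st["time"],st["tool_pos"],st["width"],st["wrist_force"])
for n in ("wrist",):
    c=viewer.read_camera(n)
    pickle.dump((c,st),open(n+"6.pkl","wb"));cv2.imwrite(f"pics/{n}6.png",c["pixels"][:,:,::-1])
E
```

```text
time: 10.05
tool_pos: [0.5805, 0.0402, 0.0068]
tcp_rot: [2.134, 2.305, 0.0]
wrist_force: [-0.7, 0.6, -0.4]
width: 0.118
10.05 [0.58048208 0.04015429 0.00681738] 0.11750635783170825 [-0.6767528   0.59403626 -0.36331684]
```

View pics/wrist6.png

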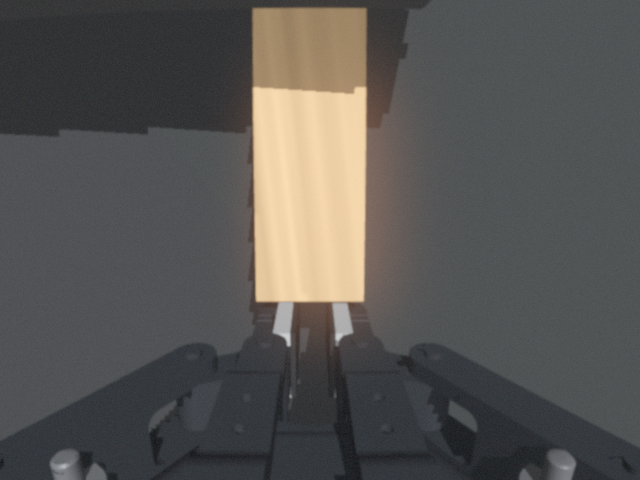

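```bash
python3 - <<'E'
from wp import *
c,st=pickle.load(open("wrist6.pkl","rb"))
wedge(c,st,[[257,302],[364,301]])
E
python3 -m crank '1 0 0 0 0 0 225;2 0 0 0 0 0 225;3 0 0 0 0 0 225'
```

```text
yaw err 0.009587567545909614 tip in gap 0.03284254137837911 0.0007480628235093128 err [[-0.1, 0.0], [0.1, 0.0]]
back in tool mm [ 11.3   0.4 -13.2] tool yaw err -0.00039871871175423124
time: 10.48
tool_pos: [0.5802, 0.0433, 0.0068]
tcp_rot: [2.134, 2.305, -0.0]
wrist_force: [0.0, -0.7, 0.6]
width: 0.117
```

```bash
python3 -m crank '1 0 0 0 0 0 225;2 0 0 0 0 0 225'
```

```text
time: 10.72
tool_pos: [0.58, 0.0454, 0.0068]
tcp_rot: [2.134, 2.305, -0.0]
wrist_force: [-0.4, -0.6, -0.2]
width: 0.117
```

```bash
python3 -m crank '1 0 0 0 0 0 225;2 0 0 0 0 0 225'
```

```text
time: 10.98
tool_pos: [0.5799, 0.0474, 0.0068]
tcp_rot: [2.134, 2.305, 0.0]
wrist_force: [0.6, -0.8, -0.6]
width: 0.117
```

```bash
python3 -m crank '1 0 0 0 0 0 225;2 0 0 0 0 0 225'
```

```text
time: 11.22
tool_pos: [0.5797, 0.0494, 0.0068]
tcp_rot: [2.134, 2.305, -0.0]
wrist_force: [-0.9, 0.5, 0.2]
width: 0.116
```

```bash
python3 -m crank '1 0 0 0 0 0 225;2 0 0 0 0 0 225'
```

```text
time: 11.48
tool_pos: [0.5796, 0.0512, 0.0068]
tcp_rot: [2.134, 2.305, -0.0]
wrist_force: [1.1, -2.2, 0.1]
width: 0.114
```

```bash
python3 -m crank '0.5 0 0 0 0 0 225;0.5 0 0 0 0 0 225'
```

```text
time: 11.72
tool_pos: [0.5796, 0.0515, 0.0068]
tcp_rot: [2.134, 2.305, -0.0]
wrist_force: [0.9, -2.8, 0.0]
width: 0.114
```

```bash
python3 -m crank '0.5 0 0 0 0 0 225;1 0 0 0 0 0 225;1 0 0 0 0 0 225'
```

```text
time: 12.1
tool_pos: [0.5796, 0.052, 0.0068]
tcp_rot: [2.133, 2.305, -0.001]
wrist_force: [0.7, -4.9, -0.4]
width: 0.12
```

```bash
python3 -m crank '0.5 0 0 0 0 0 225;1 0 0 0 0 0 225;1 0 0 0 0 0 225'
```

```text
time: 12.48
tool_pos: [0.5796, 0.0523, 0.0068]
tcp_rot: [2.133, 2.305, -0.002]
wrist_force: [-0.3, -7.5, -0.2]
width: 0.116
```

```bash
python3 -m crank '0.5 0 0 0 0 0 225;1 0 0 0 0 0 225;1 0 0 0 0 0 225'
```

```text
time: 12.85
tool_pos: [0.5796, 0.0527, 0.0068]
tcp_rot: [2.132, 2.305, -0.003]
wrist_force: [0.9, -10.8, -0.5]
width: 0.119
```

```bash
python3 -m crank '0.5 0 0 0 0 0 225;1 0 0 0 0 0 225;1 0 0 0 0 0 225'
```

```text
time: 13.22
tool_pos: [0.5796, 0.0529, 0.0068]
tcp_rot: [2.131, 2.304, -0.004]
wrist_force: [0.9, -13.4, 0.3]
width: 0.118
```

```bash
python3 -m crank '0.5 0 0 0 0 0 225;1 0 0 0 0 0 225;1 0 0 0 0 0 225;1 0 0 0 0 0 225'
```

```text
time: 13.72
tool_pos: [0.5796, 0.0532, 0.0069]
tcp_rot: [2.13, 2.304, -0.005]
wrist_force: [1.6, -15.6, 0.4]
width: 0.122
```

```bash
python3 -m crank '0 0 0 0 0 0 225;0 0 0 0 0 0 225'; python3 -m crank '-2 0 0 0 0 0 225;-5 0 0 0 0 0 225;-10 0 0 0 0 0 225;-20 0 0 0 0 0 225;-38 0 0 0 0 0 225;-38 0 0 0 0 0 225;-38 0 0 0 0 0 225'
python3 - <<'E'
from h import *
from workcell import *
st=read_state()
print(st["time"],st["tool_pos"],st["width"],st["wrist_force"])
for n in ("wrist","scene"):
    c=viewer.read_camera(n)
    pickle.dump((c,st),open(n+"7.pkl","wb"));cv2.imwrite(f"pics/{n}7.png",c["pixels"][:,:,::-1])
    if n=="scene": crop(c,270,210,160,120,5,"pics/scene7c.png")
E
```

```text
time: 13.98
tool_pos: [0.5796, 0.0532, 0.0068]
tcp_rot: [2.13, 2.304, -0.005]
wrist_force: [1.1, -17.0, -0.4]
width: 0.12
time: 14.85
tool_pos: [0.5821, 0.0186, 0.0068]
tcp_rot: [-2.135, -2.304, -0.0]
wrist_force: [-0.6, 0.6, 0.4]
width: 0.122
14.85 [0.58206302 0.01858273 0.00676608] 0.12177108135803646 [-0.61238591  0.58380222  0.35466026]
```

View pics/wrist7.png

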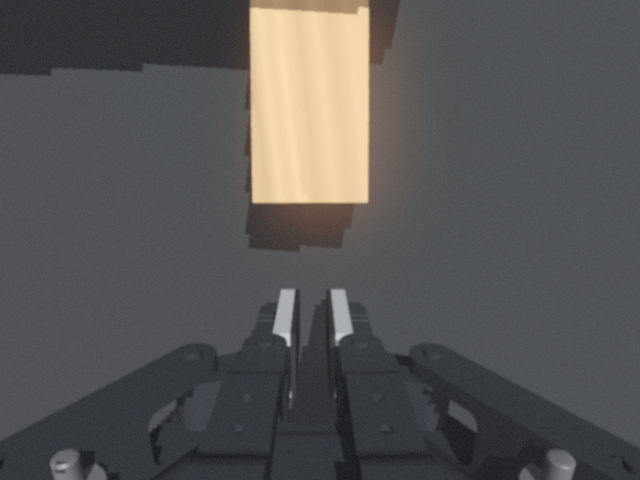

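View pics/scene7c.png

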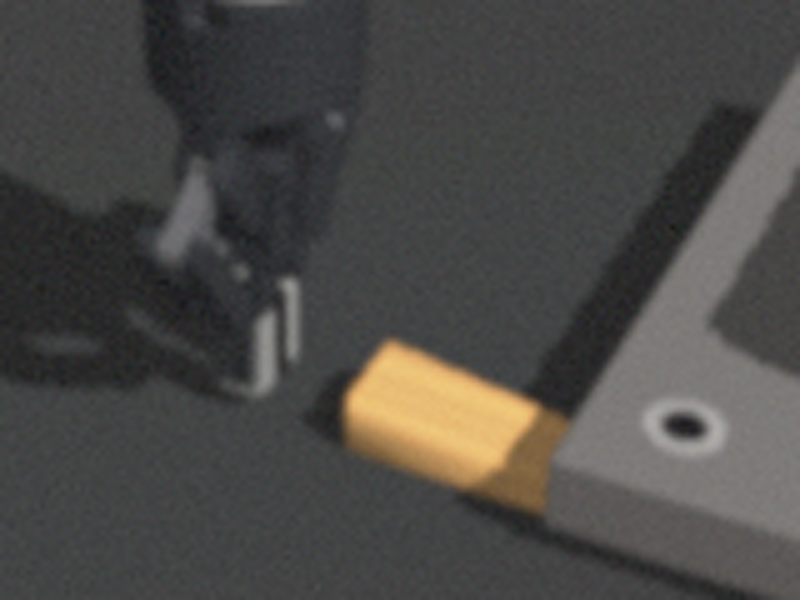

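```bash
python3 - <<'E'
from wp import *
c,st=pickle.load(open("wrist7.pkl","rb"))
wedge(c,st,[[252,203],[368,202]])
E
```

```text
yaw err 0.007412392493850062 tip in gap 0.04487348703157571 0.0006270965336244584 err [[0.6, -0.0], [-0.6, -0.0]]
back in tool mm [ 45.    0.3 -13.2] tool yaw err -0.001154416827495064
```

```bash
python3 -m crank '15 0 0 0 0 0 225;28 0 0 0 0 0 225;31 0 0 0 0 0 225;31 0 0 0 0 0 225;31 0 0 0 0 0 225'
```

```text
time: 15.58
tool_pos: [0.5797, 0.0498, 0.0068]
tcp_rot: [2.134, 2.305, -0.0]
wrist_force: [0.4, -0.1, 0.2]
width: 0.114
```

```bash
python3 -m crank '0.5 0 0 0 0 0 225;1 0 0 0 0 0 225;1 0 0 0 0 0 225'
```

```text
time: 15.95
tool_pos: [0.5796, 0.0506, 0.0068]
tcp_rot: [2.135, 2.305, 0.0]
wrist_force: [0.1, -0.1, -0.6]
width: 0.115
```

```bash
python3 -m crank '0.5 0 0 0 0 0 225;1 0 0 0 0 0 225;1 0 0 0 0 0 225'
```

```text
time: 16.32
tool_pos: [0.5796, 0.0518, 0.0068]
tcp_rot: [2.134, 2.305, 0.0]
wrist_force: [0.7, -0.1, 0.2]
width: 0.119
```

```bash
python3 -m crank '0.5 0 0 0 0 0 225;1 0 0 0 0 0 225;1 0 0 0 0 0 225'
```

```text
time: 16.7
tool_pos: [0.5795, 0.0527, 0.0068]
tcp_rot: [2.134, 2.305, -0.0]
wrist_force: [0.4, 0.2, 0.5]
width: 0.118
```

```bash
python3 -m crank '0.5 0 0 0 0 0 225;0.5 0 0 0 0 0 225'
```

```text
time: 16.95
tool_pos: [0.5795, 0.0528, 0.0068]
tcp_rot: [2.134, 2.305, -0.001]
wrist_force: [-0.1, -3.7, 0.0]
width: 0.117
```

```bash
python3 -m crank '-2 0 0 0 0 0 225;-10 0 0 0 0 0 225;-40 0 0 0 0 0 225;-60 0 -40 0 0 0 225;-60 0 -80 0 0 0 225;-60 0 -80 0 0 0 225;-60 0 -80 0 0 0 225;-60 0 -80 0 0 0 225'
python3 - <<'E'
from h import *
from workcell import *
st=read_state()
print(st["time"],st["tool_pos"],st["joint_vel"].round(3),st["wrist_force"])
for n in ("wrist","scene"):
    c=viewer.read_camera(n)
    pickle.dump((c,st),open(n+"8.pkl","wb"));cv2.imwrite(f"pics/{n}8.png",c["pixels"][:,:,::-1])
E
```

```text
time: 17.95
tool_pos: [0.5825, -0.0063, 0.085]
tcp_rot: [-2.132, -2.304, 0.003]
wrist_force: [0.6, -0.3, -0.4]
width: 0.116
17.95 [ 0.5825421  -0.00632695  0.08501625] [ 0.     0.005  0.001 -0.    -0.     0.001] [ 0.62096425 -0.2793442  -0.44370517]
```

View pics/wrist8.png

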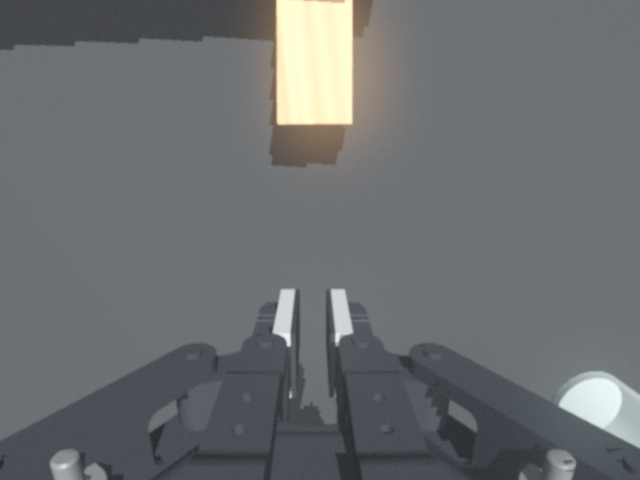

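View pics/scene8.png

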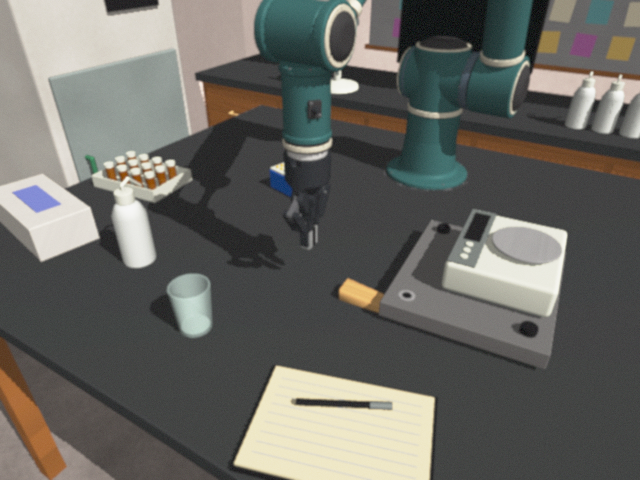

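The wedge sits in line with the empty hole, its thick end at about (277–352, 124) in the wrist view. The bystanders have not moved and the arm is clear.

```bash
python3 - <<'E'
from wp import *
c,st=pickle.load(open("wrist8.pkl","rb"))
wedge(c,st,[[277,124.5],[352,124]])
from workcell import job
print(job.finish_job())
E
```

```text
yaw err 0.006751747878292136 tip in gap 0.04445251933335799 0.00041545347049549086 err [[0.4, -0.0], [-0.4, -0.0]]
back in tool mm [69.4  2.2 65. ] tool yaw err 9.735756036688414e-06
the job is handed in; nothing more can be done
None
```

The wedge is jammed under the footless corner and stayed put when I let go, and the job is handed in. No verdict was reported.

- **What I did:** I gripped the wedge near its thick end and set it flat on the bench in line with the empty hole. I slid the thin end about 23 mm under the edge and let go. Then I pushed the thick end with nearly closed fingers in small steps; resistance rose to about 16–17 N at the wrist.
- **Last checks:**
  - **Position:** the tip is about 44–45 mm under the slab, less than 1 mm off the hole line and square within 0.01 rad.
  - **Hold:** I backed off and touched the wedge again. First contact came about 1.5 mm deeper than where the push first met resistance, so it had not sprung back.
  - **Surroundings:** the bystanders look unmoved in the scene picture, and the arm is clear of everything.
- **Not checked:** I could not measure the slab's pressure on the wedge. That it lies between 7 and 28 N is inferred from the push force. I also judged flatness only from the pictures.
- **Small disagreement:** the arm's position put the tip at about 46 mm at full push, while the camera read about 45 mm afterwards. That is within the calibration error.

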